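# Fit the vial carousel on the sample changer and bring it home

### The job

Fit the empty vial carousel to the sample changer: set its hub over the upright spindle post and turn it, bearing down only lightly so that the spindle is not dragged along to its home stop, until the keyway under the hub finds the drive pin and the hub drops flat onto the spindle's flange. Then turn the carousel gently clockwise (seen from above), spindle and all, until it comes up against the home stop with its rim fin facing the reader head. Let go and move clear; never force it, and do not disturb the beaker, the small bottle and the sample pot.

Things in the scene. Friction and masses are not known exactly. Their poses are not given: they have to be found in the camera images.
- carousel_knob (a point): Lift knob of the loose carousel (about 400 g): black upright cylinder, 30 mm diameter, from 36 to 86 mm above the carousel's underside; grip it at any yaw. This point is on the axis, 64 mm above the underside. z is up; x points from the axis to the fin. Round the knob is an aluminium plate, 132 mm diameter, with eight open white sockets whose rims are 40 mm above the underside.
- carousel: The carousel; origin at the centre of its underside, axes as the knob's. It stands on its hub, 76 mm diameter, under the plate. From below the hub has a blind central bore, 15 mm diameter and 24 mm deep, and one straight radial keyway in its underside, 8 mm wide and 9 mm deep, running from the bore to the hub's rim along +x, exactly under the fin. It starts upright on the worktop.
- carousel_fin (a point): The one fin on the carousel's rim, upright, 12 x 5 x 22 mm, in the same direction from the axis as the keyway; this point is 70 mm from the axis, 33 mm above the underside.
- changer: Sample changer: white housing, 212 x 172 mm, 56 mm high, fixed to the worktop. Origin on the worktop under the spindle axis, z up, x towards the reader head. When seated on the flange the carousel's underside is at z = 62 mm; while its keyway misses the drive pin it rides on the pin at 69 mm.
- post_top (a point): Top of the spindle's centring post, on the axis, 85 mm above the worktop, 23 mm above the flange. The post is 13.6 mm in diameter; its top 6 mm is a cone narrowing to 6 mm. The frame is that of the housing and does not turn with the spindle.
- flange (a point): Centre of the top of the spindle's flange (80 mm diameter), in the housing's frame. On the flange stands one drive pin, 6.4 mm diameter, 7 mm high, 29 mm from the axis. The spindle's angle is not measured: at the start the pin is somewhere 0.35 to 1.35 rad counter-clockwise (from above) of home. Friction of about 0.2 N m holds the spindle; a hub pressed on the pin with over 9 N may drag it round.
- reader_lens (a point): Lens of the reader head, a white block 46 mm wide and up to 111 mm high, 89 to 115 mm from the spindle axis. Turned clockwise from above, the spindle meets a firm home stop with its pin pointing to this lens (the housing's +x); the fin of a seated carousel then faces the lens. The fin's path clears the head by 14 mm.
- beaker: Bystander: small beaker with a little milky liquid, 51 mm diameter, 62 mm high; origin at the centre of its underside.
- reagent: Bystander: small amber bottle with black cap, 43 mm diameter, 88 mm high; origin at the centre of its underside.
- sample_pot: Bystander: plastic sample pot with a pale snap lid, 63 mm diameter, 55 mm high; origin at the centre of its underside.
Things that resemble listed ones, but are neither listed nor needed, are in the scene too. Several things look just like the carousel: the one meant starts farthest from the robot's base.

How it is judged:
By the outcome, as a careful person would: the job done as asked, in the order asked, and still so for the second after the job is handed in, with the robot touching nothing.
It also fails if it takes over 67 s, if anything falls off the work surface, if the arm or the gripper's body presses on something with over 40 N, if the wrist force passes 120 N, or if a joint passes its speed limit or range.

### The arm

A 7-joint arm with a two-finger parallel gripper is mounted at the origin on the work surface; the furniture and walls round the work are solid. World frame = base frame: x ahead of the robot, y to its left, z up, the work surface at z = 0. Lengths are in mm, angles in rad, forces in N, time in s.
With the tool pointing down it reaches from about 400 to 900 mm from the base axis. Payload 5.5 kg.
Tool frame: the origin (TCP) lies midway between the tips of the shut fingers; the grasp point (between the pads) lies 19 mm behind it; z points along the fingers, y is the direction in which the jaws open and shut (so a half turn about z gives the same grasp; the last joint's range is limited). The gripper opens to 92 mm and grips with 3 to 60 N. Pads are 19 mm wide; open, the fingers measure 130 mm over their backs; the gripper's body (75 mm by 190 mm) begins 47 mm behind the grasp point.
Start: joints at [1.47, 0.501, -0.427, 1.55, 0.221, 1.138, -0.21], TCP at [231.321, -607.446, 226.729] pointing down, gripper open.
Joint ranges: [-2.88, 2.88], [-0.31, 2.03], [-1.54, 1.56], [0.2, 2.42], [-1.41, 4.55], [0.19, 2.02], [-2.57, 2.57]. Speed limits (rad/s): [2.57, 2.57, 3.14, 3.14, 3.14, 3.14, 3.14].

### API

Orientations are given as a rotation vector (axis times angle).
In Python, from bench import ctrl gives the robot as it stands. The module is installed in compiled form; this text tells all that it offers.
- The arm moves only by the tool carry_out, never from a script. Its argument "deltas" is a list of rows, each a list of 3 entries, a list of its own where there are three numbers: the shift along the tool's x, y, z in mm, then the turn about the tool's z in degrees, then the opening in per cent of the stroke, from 0 (shut) to 100 (fully open). A call has exactly 8 rows; each row shifts and turns the commanded pose from where the row before left it, along the tool's axes as they then stand; what a row does not reach is not made up. A row lasts 1/12 s, in which the tool goes at most 41.7 mm and 7.16 degrees, less where a joint would pass 70% of its speed; a pose out of reach is approached as far as the arm can. A call is refused whole if a number of a shift passes 41.7 or a number of a turn 7.16, either way. A call with a gripper value outside its range is refused whole. The fingers move at their own pace and stop on an object; "force" is the grip in N (left out, the last holds). Time passes only in rows, so rows that do not move let the fingers close, or fill a call up. It gives the time, the measured TCP pose, the force and the opening at its end, in the units of the state.
- ctrl.state(): the state, without advancing time (a new reading comes with each control period).
- ctrl.read_camera(name): name is "scene" or "top"; returns a dict with "color" (400x640x3 uint8, blue, green, red), "fx", "fy", "cx", "cy" (pixels), "k1" (the pictures are not rectified: a ray, as slopes to the right and down, at radius r is drawn at 1 + k1 r^2 times it, then the intrinsics apply), "R" (3x3) and "t" (3): a world point X has camera coordinates R X + t. Camera axes: x right, y down, z forward; pixel columns grow to the right and rows downward; lengths in mm; the calibration is good to about 2 mm. A picture is of the moment at which its call begins. There is no depth.
- ctrl.job_done(): hands the job in, once; it reports no verdict.
The state is a dict: "time_s": time; "joint_pos": joint angles; "joint_velocities": joint speeds; "tau": joint torques, N m; "position": TCP position; "tool_rot": TCP orientation; "force": force on the tool from outside, world axes, zero at the start; "moment": the same for the moment, N m; "width": opening from 0.0 (shut) to 1.0 (fully open).
Only numpy, scipy, OpenCV 4.12 (cv2) and the standard library are available. Lean on these libraries where they do the work, as an engineer would, in place of code of your own. Each camera call takes 0.05 s, during which the arm holds its last target.

## Working session

There is one attempt and no reset: what is moved stays moved. The work goes in short steps, Python scripts to look and compute and a tool call to move; the robot and the scene stay as the last step left them, time stands still between calls to the robot, and variables do not carry over. Pictures are saved under pics/ and viewed, and the job is handed in when it is done.

Besides the shell and the picture viewer there is one more tool, called after "Emit:" as name(argument=value, ...), one argument or row to a line, values as JSON. carry_out: Moves the arm, as the interface text tells. Its arguments: {"type":"object","properties":{"deltas":{"type":"array"},"force":{"type":"number"}},"required":["deltas"]}

```bash
mkdir -p pics; ls; python3 - <<'E'
from bench import ctrl
import cv2
s=ctrl.state(); print({k:s[k] for k in('time_s','position','tool_rot','force','moment','width')})
for n in('scene','top'):
    c=ctrl.read_camera(n); cv2.imwrite(f'pics/{n}0.png',c['color'])
    print(n,c['fx'],c['fy'],c['cx'],c['cy'],c['k1'],c['R'],c['t'])
E
```

```text
pics
{'time_s': 0.0, 'position': array([ 230.98461077, -606.81777099,  225.6968298 ]), 'tool_rot': array([-3.08789726e+00, -5.68046099e-01,  5.03235284e-04]), 'force': array([0.42150068, 0.57800332, 0.64510572]), 'moment': array([-0.04170029, -0.00797349,  0.01014171]), 'width': 0.9985418449968572}
scene 370.99763869537077 370.99763869537077 322.7705017064456 196.14101630106393 -0.07187583474394302 [[-0.69420809 -0.71962581  0.01462284]
 [-0.52704252  0.49438093 -0.69124068]
 [ 0.49020538 -0.48757172 -0.72247664]] [287.05788935 369.39757021 940.52253324]
top 423.8413521658609 423.8413521658609 324.93844497527465 202.70639189574257 -0.0697577476914407 [[ 0.02382012 -0.99968629  0.0077415 ]
 [-0.99193755 -0.02459819 -0.12431748]
 [ 0.1244689  -0.00471783 -0.99221229]] [ -99.89259337  523.56070065 1323.17762391]
```

View pics/scene0.png

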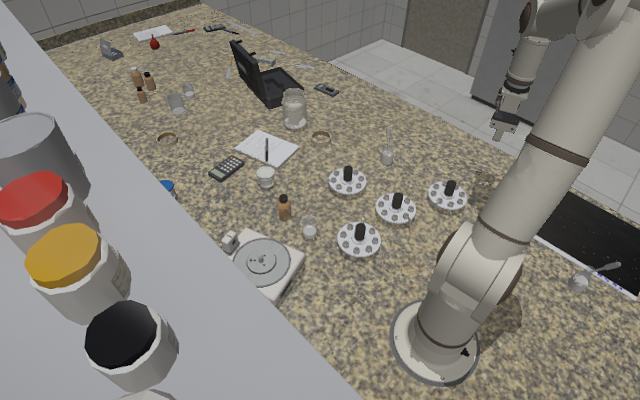

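View pics/top0.png

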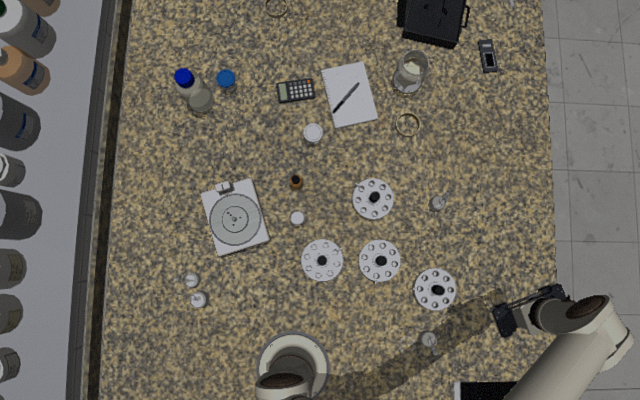

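Four carousel look-alikes are visible in the top view: (322,260), (380,260), (374,198) and (435,289). I'll compute their distances from the base and enlarge the changer.

```bash
cat > h.py <<'E'
import numpy as np, cv2
from bench import ctrl
def cam(n): return ctrl.read_camera(n)
def K(c): return np.array([[c['fx'],0,c['cx']],[0,c['fy'],c['cy']],[0,0,1]])
def D(c): return np.array([c['k1'],0,0,0.])
def at_z(c,uv,z):
    uv=np.array(uv,float).reshape(-1,1,2)
    p=cv2.undistortPointsIter(uv,K(c),D(c),None,None,(3,100,1e-10)).reshape(-1,2)
    R=np.array(c['R']);t=np.array(c['t']); C=-R.T@t
    d=np.c_[p,np.ones(len(p))]@R
    return C+d*((z-C[2])/d[:,2])[:,None]
def proj(c,X):
    return cv2.projectPoints(np.array(X,float).reshape(-1,1,3),cv2.Rodrigues(np.array(c['R']))[0],np.array(c['t'],float),K(c),D(c))[0].reshape(-1,2)
def ray(c,uv):
    uv=np.array(uv,float).reshape(-1,1,2)
    p=cv2.undistortPointsIter(uv,K(c),D(c),None,None,(3,100,1e-10)).reshape(-1,2)[0]
    R=np.array(c['R']);t=np.array(c['t']);d=R.T@np.r_[p,1]; return -R.T@t,d/np.linalg.norm(d)
def tri(obs):
    A=np.zeros((3,3));b=np.zeros(3)
    for c,uv in obs:
        C,d=ray(c,uv);P=np.eye(3)-np.outer(d,d);A+=P;b+=P@C
    return np.linalg.solve(A,b)
def crop(im,u,v,w,h,s,name):
    u,v=int(u-w//2),int(v-h//2); cr=im[v:v+h,u:u+w]
    cv2.imwrite(name,cv2.resize(cr,None,fx=s,fy=s,interpolation=cv2.INTER_CUBIC)); print(name,'origin',u,v,'scale',s)
E
python3 - <<'E'
from h import *
t=cam('top');s=cam('scene')
for uv in[(322,260),(380,260),(374,198),(435,289)]:
    p=at_z(t,uv,40)[0];print(uv,p.round(),np.hypot(*p[:2]).round())
crop(t['color'],235,218,80,80,7,'pics/t_ch.png')
crop(s['color'],262,262,100,80,7,'pics/s_ch.png')
crop(t['color'],374,198,70,70,8,'pics/t_ca.png')
crop(s['color'],347,182,70,60,9,'pics/s_ca.png')
for uv in[(348,182),(396,208),(448,195),(358,240)]:
    p=at_z(s,uv,35)[0];print(uv,p.round(),np.hypot(*p[:2]).round())
E
```

```text
(322, 260) [344. -82.  40.] 354.0
(380, 260) [ 348. -264.   40.] 437.0
(374, 198) [ 544. -243.   40.] 596.0
(435, 289) [ 261. -438.   40.] 510.0
pics/t_ch.png origin 195 178 scale 7
pics/s_ch.png origin 212 222 scale 7
pics/t_ca.png origin 339 163 scale 8
pics/s_ca.png origin 312 152 scale 9
(348, 182) [ 530. -233.   35.] 579.0
(396, 208) [ 338. -259.   35.] 426.0
(448, 195) [ 253. -437.   35.] 504.0
(358, 240) [336. -72.  35.] 344.0
```

View pics/t_ch.png

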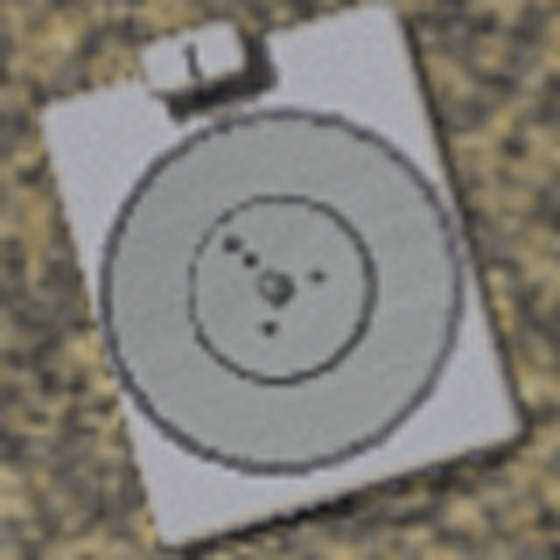

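View pics/s_ch.png

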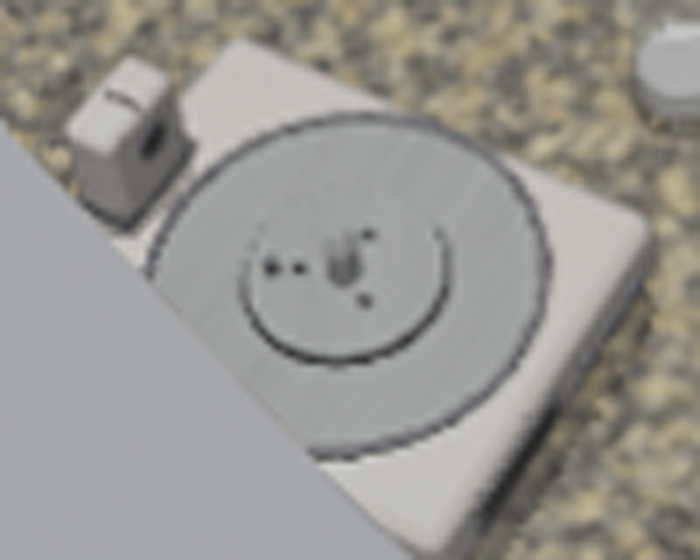

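View pics/t_ca.png

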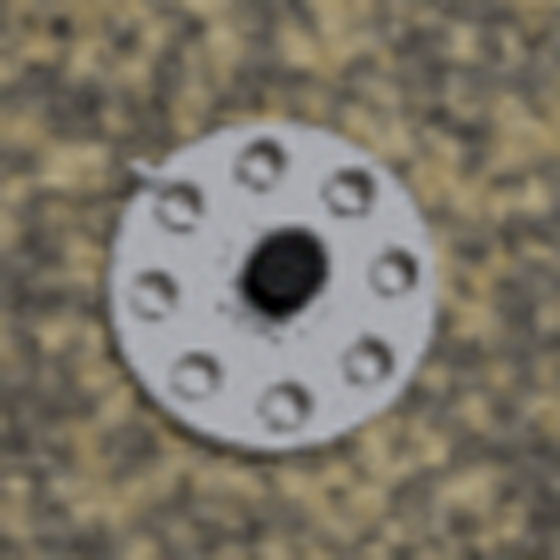

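View pics/s_ca.png

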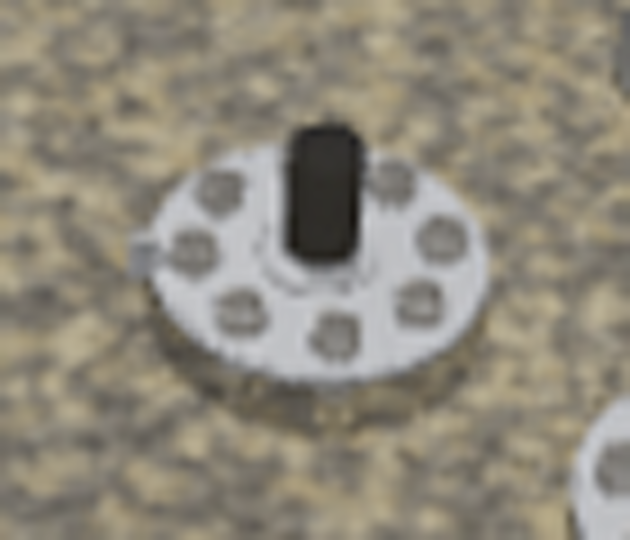

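The carousel meant is the one at (374,198): it is 596 mm from the base, against 510, 437 and 354 mm for the others, and the crop shows its fin at the upper left. On the changer, the pin is probably the larger dot at crop (233,244). Next I'll measure all of these.

```bash
python3 - <<'E'
from h import *
t=cam('top');s=cam('scene')
T=lambda x,y,o=(195,178),k=7:((x+.5)/k-.5+o[0],(y+.5)/k-.5+o[1])
S=lambda x,y:T(x,y,(212,222),7)
# flange circle in top view
fl=[at_z(t,T(*p),62)[0] for p in[(190,290),(375,290),(282,196),(282,382)]];
print('flange', np.mean(fl,0).round(1), np.linalg.norm(fl[0]-fl[1]).round(1),np.linalg.norm(fl[2]-fl[3]).round(1))
print('flange as z56 disc outer',[at_z(t,T(*p),58)[0].round(1) for p in[(101,290),(462,290),(282,110),(282,473)]])
print('post tri',tri([(t,T(273,284)),(s,S(342,240))]).round(1),at_z(t,T(273,284),85).round(1))
for a,b in [((233,244),(272,267))]: print('pin tri',tri([(t,T(*a)),(s,S(*b))]).round(1),at_z(t,T(*a),69).round(1),at_z(s,S(*b),69).round(1))
print('other dots z62',[at_z(t,T(*p),62)[0].round(1) for p in[(250,260),(317,275),(268,328)]])
cs=[at_z(t,T(*p),56)[0] for p in[(45,108),(388,6),(520,430),(172,545)]]
print(np.round(cs,1),[np.linalg.norm(cs[i]-cs[(i+1)%4]).round(1) for i in range(4)])
for i,j in((3,0),(2,1)): d=cs[j]-cs[i];print('x dir',np.arctan2(d[1],d[0]))
for i,j in((1,0),(2,3)): d=cs[j]-cs[i];print('y dir',np.arctan2(d[1],d[0])-np.pi/2)
print('slit',[at_z(t,T(*p),111)[0].round(1) for p in[(188,45),(196,78)]])
# carousel
C=lambda x,y:T(x,y,(339,163),8)
Cs=lambda x,y:T(x,y,(312,152),9)
print('knob tri',tri([(t,C(288,266)),(s,Cs(325,135))]).round(1), at_z(t,C(290,264),86).round(1))
pl=[at_z(t,C(*p),40)[0] for p in[(108,285),(438,285),(273,120),(273,452)]]
print('plate ctr',np.mean(pl,0).round(1),np.linalg.norm(pl[0]-pl[1]),np.linalg.norm(pl[2]-pl[3]))
print('fin',at_z(t,C(142,172),40).round(1),tri([(t,C(142,172)),(s,Cs(143,250))]).round(1))
for n,uv in(('beaker',(297,217)),('bottle',(296,181)),('pot',(313,132))): print(n,at_z(t,uv,60).round())
E
```

```text
flange [464.3 192.8  62. ] 82.9 83.2
flange as z56 disc outer [array([462.2, 275.2,  58. ]), array([466.4, 113. ,  58. ]), array([545.6, 197.8,  58. ]), array([382.9, 189.8,  58. ])]
post tri [464.3 192.3  80.6] [[464.7 192.2  85. ]]
pin tri [483.2 214.8  64. ] [[483.4 214.3  69. ]] [[479.4 215.7  69. ]]
other dots z62 [array([477.1, 207.9,  62. ]), array([471.1, 177.5,  62. ]), array([446.9, 198.3,  62. ])]
[[544.2 306.   56. ]
 [594.6 152.4  56. ]
 [404.8  84.9  56. ]
 [349.7 237.7  56. ]] [np.float64(161.7), np.float64(201.5), np.float64(162.5), np.float64(206.1)]
x dir 0.33771901234520685
x dir 0.3418245446452044
y dir 0.3172677259942527
y dir 0.34552570697181717
slit [array([565.5, 229. , 111. ]), array([551.1, 224.8, 111. ])]
knob tri [ 542.6 -238.8   94.8] [[ 545.2 -240.2   86. ]]
plate ctr [ 543.3 -239.3   40. ] 132.1009570472248 133.7719516280144
fin [[ 587.7 -186.2   40. ]] [ 586.9 -187.2   38. ]
beaker [[475.  -1.  60.]]
bottle [[589.   6.  60.]]
pot [[750. -43.  60.]]
```

Measurements, held against the given sizes:

| Item | Position | Check |
|---|---|---|
| Carousel axis | (543.4, −239.4) | Plate measures 132 mm |
| Fin | yaw ≈ 0.88 | 69 mm from the axis |
| Spindle axis | (464.5, 192.4) | Flange measures about 83 mm (80 given) |
| Pin | yaw ≈ 0.86 | 29.0 mm from the axis |
| Home direction | yaw ≈ 0.34 | Pin is about 0.52 rad counter-clockwise of it, inside 0.35–1.35 |

I'll move over the carousel now.

Emit:
carry_out(
  deltas=[
    [[26,-14.5,0],0,60],
    [[26,-14.5,0],0,60],
    [[26,-14.5,0],0,60],
    [[26,-14.5,0],0,60],
    [[26,-14.5,0],0,60],
    [[26,-14.5,0],0,60],
    [[26,-14.5,0],0,60],
    [[26,-14.5,0],0,60],
  ],
  force=30,
)

```text
time_s: 0.97
position: [385.2, -423.8, 226.8]
tool_rot: [3.09, 0.568, 0.0]
force: [-0.0, 0.0, -0.2]
width: 0.602
```

```bash
cat >> h.py <<'E'
def yaw(s):
    R=cv2.Rodrigues(np.array(s['tool_rot']))[0]; return np.arctan2(R[1,0],R[0,0])
def to(x,y,z=None,yw=None):
    s=ctrl.state();R=cv2.Rodrigues(np.array(s['tool_rot']))[0];p=np.array(s['position'])
    d=np.array([x,y,p[2] if z is None else z])-p
    print('t',s['time_s'],'pos',p.round(1),'yaw',yaw(s).round(4),'tilt',R[:2,2].round(4),'q',np.round(s['joint_pos'],2),'F',np.round(s['force'],1),'M',np.round(s['moment'],2),'w',round(s['width'],3))
    print('tool delta',(R.T@d).round(1), '' if yw is None else ('turn deg',np.degrees(yaw(s)-yw).round(2)))
E
python3 -c "
from h import *
to(543.4,-239.4,47)"
```

```text
t 0.9667 pos [ 385.2 -423.8  226.8] yaw 0.3637 tilt [ 0.0001 -0.0002] q [ 1.2   0.37 -0.52  1.75  0.21  1.07 -0.6 ] F [-0.   0.  -0.2] M [-0.02 -0.02 -0.07] w 0.602
tool delta [ 213.5 -116.1  179.8]
```

Emit:
carry_out(
  deltas=[
    [[26.7,-14.5,0],0,60],
    [[26.7,-14.5,0],0,60],
    [[26.7,-14.5,0],0,60],
    [[26.7,-14.5,0],0,60],
    [[26.7,-14.5,0],0,60],
    [[26.7,-14.5,0],0,60],
    [[26.7,-14.5,0],0,60],
    [[26.7,-14.5,0],0,60],
  ],
)

```text
time_s: 1.63
position: [543.5, -239.5, 226.8]
tool_rot: [3.09, 0.568, 0.0]
force: [-0.5, 0.3, -1.0]
width: 0.596
```

Emit:
carry_out(
  deltas=[
    [[0,0,12],-5,60],
    [[0,0,12],-5,60],
    [[0,0,12],-5,60],
    [[0,0,12],-5,60],
    [[0,0,12],-5,60],
    [[0,0,12],-5,60],
    [[0,0,12],-5,60],
    [[0,0,6],-5,60],
  ],
)

```text
time_s: 2.3
position: [541.9, -240.5, 135.2]
tool_rot: [-2.704, -1.596, 0.002]
force: [-0.2, -0.6, 0.2]
width: 0.603
```

```bash
python3 -c "
from h import *
to(543.4,-239.4,47)
t=cam('top');s=cam('scene')
crop(t['color'],374,198,90,80,7,'pics/t1.png')
crop(s['color'],347,172,90,80,7,'pics/s1.png')
"
```

```text
t 2.3 pos [ 541.9 -240.5  135.2] yaw 1.0662 tilt [-0.0018  0.0007] q [ 0.89  0.57 -0.69  1.77  0.43  0.96 -0.48] F [-0.2 -0.6  0.2] M [-0.05 -0.05  0.03] w 0.603
tool delta [ 1.7  1.  88.2] 
pics/t1.png origin 329 158 scale 7
pics/s1.png origin 302 132 scale 7
```

View pics/s1.png

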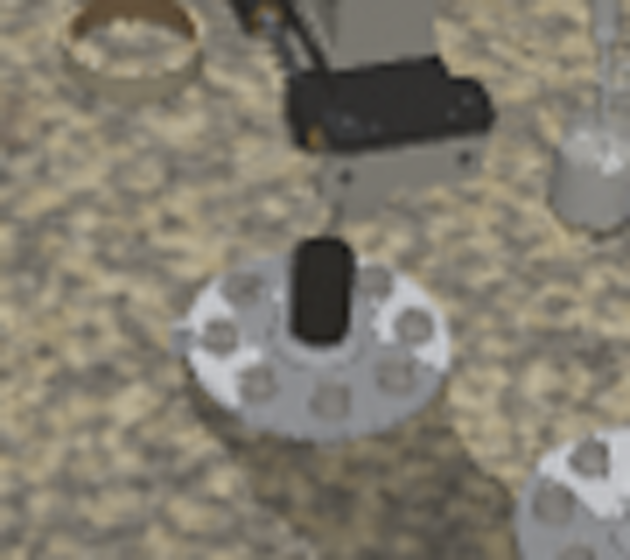

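The crop shows the gripper above the knob (knob at crop 322,290) with no obstruction, so I'll descend.

Emit:
carry_out(
  deltas=[
    [[0,0,14],0,60],
    [[0,0,14],0,60],
    [[0,0,14],0,60],
    [[0,0,12],0,60],
    [[0,0,10],0,60],
    [[0,0,6],0,60],
    [[0,0,4],0,60],
    [[0,0,0],0,60],
  ],
)

```text
time_s: 3.07
position: [542.4, -240.3, 61.7]
tool_rot: [-2.708, -1.59, 0.001]
force: [0.5, -0.8, -1.1]
width: 0.599
```

```bash
python3 -c "
from h import *
to(543.4,-239.4,47)
t=cam('top');s=cam('scene')
crop(s['color'],347,172,90,80,7,'pics/s2.png')
"
```

```text
t 3.0667 pos [ 542.4 -240.3   61.7] yaw 1.062 tilt [-0.0011  0.0007] q [ 0.84  0.66 -0.63  1.81  0.51  0.84 -0.54] F [ 0.5 -0.8 -1.1] M [-0.01 -0.03 -0.03] w 0.599
tool delta [ 1.3  0.5 14.7] 
pics/s2.png origin 302 132 scale 7
```

View pics/s2.png

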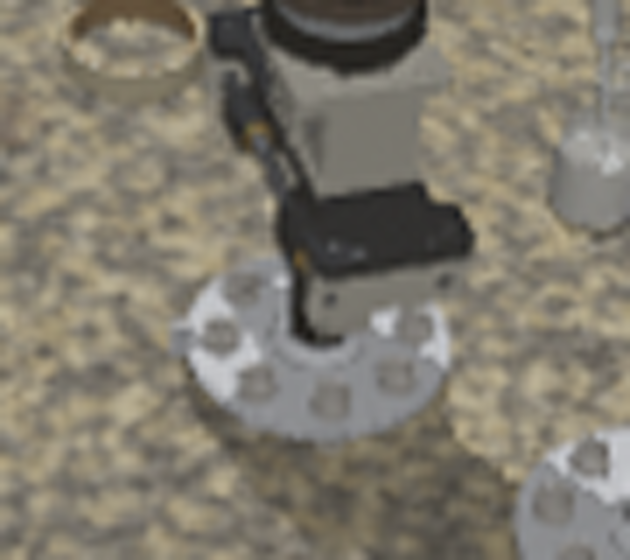

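Emit:
carry_out(
  deltas=[
    [[1.2,0.5,6],0,60],
    [[0,0,5],0,60],
    [[0,0,3.5],0,60],
    [[0,0,0],0,60],
    [[0,0,0],0,60],
    [[0,0,0],0,0],
    [[0,0,0],0,0],
    [[0,0,0],0,0],
  ],
  force=40,
)

```text
time_s: 3.83
position: [543.9, -239.9, 48.4]
tool_rot: [2.709, 1.591, 0.0]
force: [-0.5, -0.6, -1.0]
width: 0.43
```

Emit:
carry_out(
  deltas=[
    [[0,0,0],0,0],
    [[0,0,0],0,0],
    [[0,0,0],0,0],
    [[0,0,0],0,0],
    [[0,0,0],0,0],
    [[0,0,0],0,0],
    [[0,0,0],0,0],
    [[0,0,0],0,0],
  ],
)

```text
time_s: 4.5
position: [544.2, -240.0, 48.5]
tool_rot: [2.708, 1.59, 0.001]
force: [2.1, -1.0, 0.6]
width: 0.322
```

```bash
python3 -c "
from h import *
to(543.4,-239.4,170)
"
```

```text
t 4.5 pos [ 544.2 -240.    48.5] yaw 1.0619 tilt [ 0.0009 -0.0004] q [ 0.83  0.68 -0.62  1.81  0.53  0.82 -0.56] F [ 2.1 -1.   0.6] M [-0.25 -0.48 -0.  ] w 0.322
tool delta [   0.2   -0.9 -121.5]
```

Gripped: the opening of 0.322 is 29.7 mm, which is the knob's diameter. Lifting.

Emit:
carry_out(
  deltas=[
    [[0,0,-8],0,0],
    [[0,0,-18],0,0],
    [[0,0,-22],0,0],
    [[0,0,-22],0,0],
    [[0,0,-22],0,0],
    [[0,0,-22],0,0],
    [[0,0,-18],0,0],
    [[0,0,-8],0,0],
  ],
)

```text
time_s: 5.17
position: [544.0, -239.5, 190.5]
tool_rot: [2.708, 1.591, 0.001]
force: [-0.1, 1.0, -2.8]
width: 0.32
```

```bash
python3 -c "
from h import *
to(464.5,192.4,190)
"
```

```text
t 5.1667 pos [ 544.  -239.5  190.5] yaw 1.0624 tilt [ 0.001  -0.0007] q [ 0.92  0.5  -0.73  1.72  0.38  1.06 -0.45] F [-0.1  1.  -2.8] M [-0.04 -0.12  0.  ] w 0.32
tool delta [ 3.386e+02 -2.796e+02  1.000e-01]
```

Emit:
carry_out(
  deltas=[
    [[8,-6.6,0],0,0],
    [[14,-11.6,0],0,0],
    [[16,-13.2,0],0,0],
    [[16,-13.2,0],0,0],
    [[16,-13.2,0],0,0],
    [[16,-13.2,0],0,0],
    [[16,-13.2,0],0,0],
    [[16,-13.2,0],0,0],
  ],
)

```text
time_s: 5.83
position: [513.9, -87.3, 186.5]
tool_rot: [-2.706, -1.59, 0.004]
force: [0.3, 0.2, -3.6]
width: 0.324
```

Emit:
carry_out(
  deltas=[
    [[16,-13.2,0],0,0],
    [[16,-13.2,0],0,0],
    [[16,-13.2,0],0,0],
    [[16,-13.2,0],0,0],
    [[16,-13.2,0],0,0],
    [[16,-13.2,0],0,0],
    [[16,-13.2,0],0,0],
    [[16,-13.2,0],0,0],
  ],
)

```text
time_s: 6.5
position: [483.8, 75.2, 186.6]
tool_rot: [-2.707, -1.591, 0.005]
force: [-1.2, 0.1, -3.0]
width: 0.318
```

```bash
python3 -c "
from h import *
to(464.5,192.4,190)
"
```

```text
t 6.5 pos [483.8  75.2 186.6] yaw 1.0627 tilt [-0.0036 -0.0002] q [ 0.52  0.35 -0.86  1.97  0.32  0.97 -1.  ] F [-1.2  0.1 -3. ] M [-0.01 -0.1  -0.06] w 0.318
tool delta [ 93.  -73.9  -3.3]
```

Emit:
carry_out(
  deltas=[
    [[16,-13,0],0,0],
    [[16,-13,0],0,0],
    [[16,-13,0],0,0],
    [[14,-11,0],0,0],
    [[10,-8,0],0,0],
    [[8,-6,0],0,0],
    [[4,-3,0],0,0],
    [[0,0,0],0,0],
  ],
)

```text
time_s: 7.17
position: [467.5, 181.0, 187.5]
tool_rot: [-2.706, -1.593, 0.002]
force: [-0.2, 0.4, -3.5]
width: 0.321
```

```bash
python3 -c "
from h import *
to(464.5,192.4,190)
t=cam('top');s=cam('scene')
crop(t['color'],235,212,90,90,8,'pics/t3.png')
crop(s['color'],262,225,110,90,7,'pics/s3.png')
"
```

```text
t 7.1667 pos [467.5 181.  187.5] yaw 1.0642 tilt [-0.0016  0.0001] q [ 0.31  0.37 -0.88  1.95  0.35  0.98 -1.24] F [-0.2  0.4 -3.5] M [ 0.05 -0.06 -0.01] w 0.321
tool delta [ 8.5 -8.1 -2.5] 
pics/t3.png origin 190 167 scale 8
pics/s3.png origin 207 180 scale 7
```

View pics/t3.png

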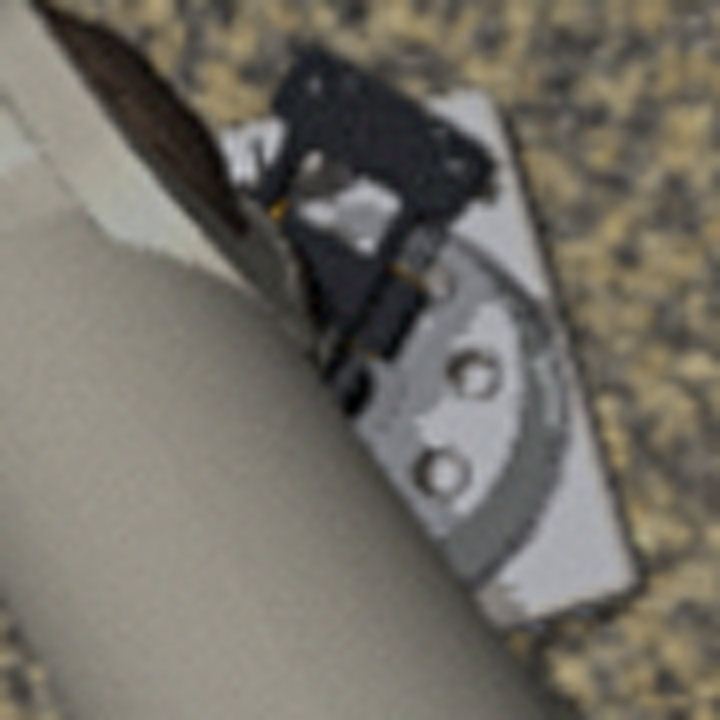

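View pics/s3.png

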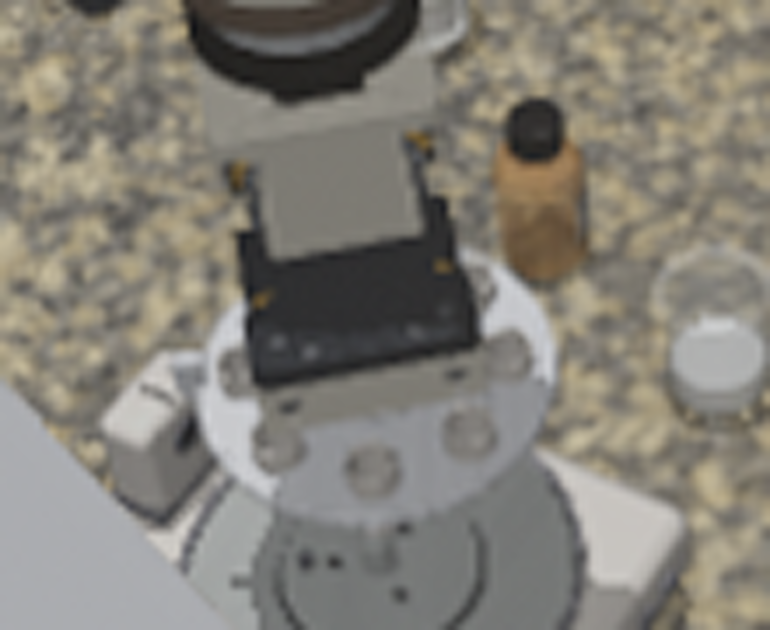

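Emit:
carry_out(
  deltas=[
    [[4.2,-4,0],0,0],
    [[4.2,-4,0],0,0],
    [[0,0,4],2.5,0],
    [[0,0,9],2.5,0],
    [[0,0,9],2.5,0],
    [[0,0,9],2.5,0],
    [[0,0,6],0,0],
    [[0,0,0],0,0],
  ],
)

```text
time_s: 7.93
position: [465.0, 190.8, 150.1]
tool_rot: [-2.836, -1.35, 0.003]
force: [-0.7, -0.9, -2.9]
width: 0.324
```

```bash
python3 -c "
from h import *
to(464.5,192.4,142)
s=cam('scene')
to(464.5,192.4,142)
crop(s['color'],262,240,110,90,7,'pics/s4.png')
"
```

```text
t 7.9333 pos [465.  190.8 150.1] yaw 0.8885 tilt [-0.002  -0.0007] q [ 0.22  0.42 -0.81  1.98  0.38  0.91 -1.47] F [-0.7 -0.9 -2.9] M [ 0.    0.   -0.01] w 0.324
tool delta [ 1.  -1.4  8.1] 
t 7.9833 pos [465.4 191.1 150.8] yaw 0.8887 tilt [-0.0013 -0.0002] q [ 0.22  0.42 -0.81  1.97  0.38  0.91 -1.46] F [ 0.3  0.6 -2.4] M [-0.03 -0.07  0.02] w 0.316
tool delta [ 0.5 -1.5  8.8] 
pics/s4.png origin 207 195 scale 7
```

View pics/s4.png

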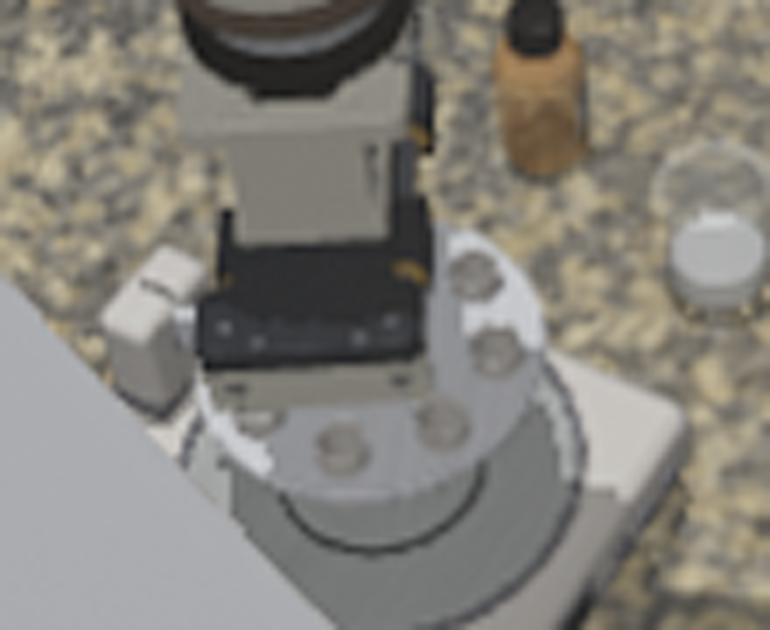

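Emit:
carry_out(
  deltas=[
    [[0.5,-1.5,4],0,0],
    [[0,0,4],0,0],
    [[0,0,2],0,0],
    [[0,0,0],0,0],
    [[0,0,0],0,0],
    [[0,0,0],0,0],
    [[0,0,0],0,0],
    [[0,0,0],0,0],
  ],
)

```text
time_s: 8.65
position: [465.2, 192.5, 141.4]
tool_rot: [2.837, 1.349, 0.001]
force: [0.1, -0.7, -2.6]
width: 0.319
```

```bash
python3 -c "
from h import *
to(464.5,192.4,133)
s=cam('scene')
crop(s['color'],262,240,110,90,7,'pics/s5.png')
"
```

```text
t 8.65 pos [465.2 192.5 141.4] yaw 0.8874 tilt [0.0004 0.0001] q [ 0.21  0.43 -0.8   1.98  0.4   0.89 -1.48] F [ 0.1 -0.7 -2.6] M [-0.05  0.   -0.03] w 0.319
tool delta [-0.5 -0.5  8.4] 
pics/s5.png origin 207 195 scale 7
```

View pics/s5.png

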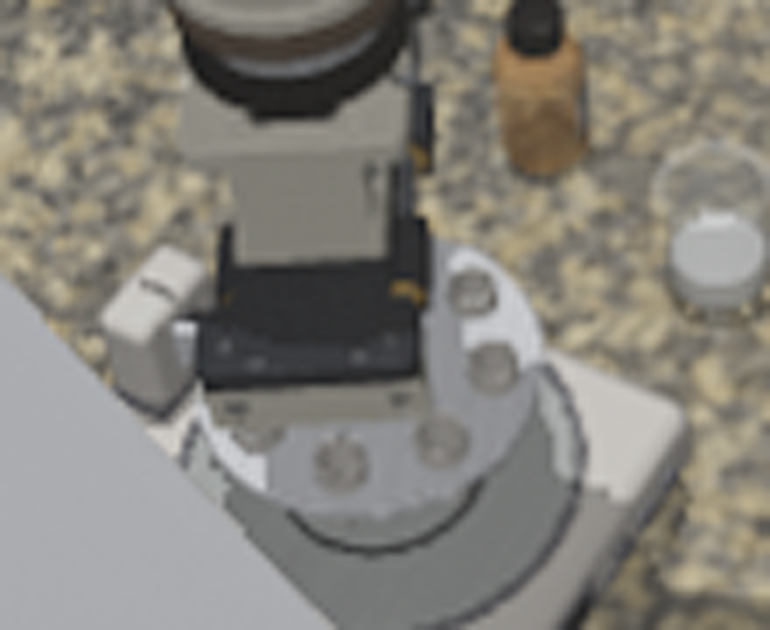

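The hub is centred over the spindle. I'll lower it slowly onto the post and watch the forces.

Emit:
carry_out(
  deltas=[
    [[-0.5,-0.5,2],0,0],
    [[0,0,2],0,0],
    [[0,0,2],0,0],
    [[0,0,1.5],0,0],
    [[0,0,1.5],0,0],
    [[0,0,1.5],0,0],
    [[0,0,1.5],0,0],
    [[0,0,0],0,0],
  ],
)

```text
time_s: 9.37
position: [464.5, 192.9, 129.1]
tool_rot: [-2.837, -1.349, -0.001]
force: [0.2, 1.3, -2.0]
width: 0.321
```

```bash
python3 -c "
from h import *
to(464.5,192.4,118)
"
```

```text
t 9.3667 pos [464.5 192.9 129.1] yaw 0.8876 tilt [0.0003 0.0007] q [ 0.2   0.45 -0.79  1.99  0.42  0.86 -1.5 ] F [ 0.2  1.3 -2. ] M [ 0.27 -0.13 -0.02] w 0.321
tool delta [-0.3  0.3 11.1]
```

Emit:
carry_out(
  deltas=[
    [[0.3,-0.3,1],0,0],
    [[0,0,1],0,0],
    [[0,0,1],0,0],
    [[0,0,1],0,0],
    [[0,0,1],0,0],
    [[0,0,1],0,0],
    [[0,0,0],0,0],
    [[0,0,0],0,0],
  ],
)

```text
time_s: 10.03
position: [464.6, 193.8, 123.3]
tool_rot: [-2.836, -1.349, -0.002]
force: [1.3, 5.3, -3.2]
width: 0.321
```

```bash
python3 -c "
from h import *
to(464.5,192.4,118)
"
```

```text
t 10.0333 pos [464.6 193.8 123.3] yaw 0.888 tilt [0.0009 0.0016] q [ 0.19  0.46 -0.78  2.    0.43  0.85 -1.51] F [ 1.3  5.3 -3.2] M [ 1.4  -0.39 -0.04] w 0.321
tool delta [-1.1  0.8  5.3]
```

Emit:
carry_out(
  deltas=[
    [[1.2,-0.7,0],0,0],
    [[0,0,0],0,0],
    [[0,0,0],0,0],
    [[0,0,0],0,0],
    [[0,0,0],0,0],
    [[0,0,0],0,0],
    [[0,0,0],0,0],
    [[0,0,0],0,0],
  ],
)

```text
time_s: 10.7
position: [464.5, 194.1, 123.2]
tool_rot: [2.837, 1.348, 0.0]
force: [1.4, 3.6, -3.9]
width: 0.324
```

```bash
python3 -c "
from h import *
to(464.5,192.4,118)
"
```

```text
t 10.7 pos [464.5 194.1 123.2] yaw 0.8873 tilt [ 0.0001 -0.0001] q [ 0.19  0.46 -0.78  1.99  0.43  0.85 -1.51] F [ 1.4  3.6 -3.9] M [ 0.86 -0.44 -0.03] w 0.324
tool delta [-1.3  1.1  5.2]
```

Emit:
carry_out(
  deltas=[
    [[1.2,-0.6,0],0,0],
    [[1,-0.4,0],0,0],
    [[0,0,0],0,0],
    [[0,0,0],0,0],
    [[0,0,0],0,0],
    [[0,0,0],0,0],
    [[0,0,0],0,0],
    [[0,0,0],0,0],
  ],
)

```text
time_s: 11.37
position: [464.9, 196.1, 123.1]
tool_rot: [2.837, 1.348, -0.001]
force: [0.5, -0.4, -5.2]
width: 0.322
```

```bash
python3 -c "
from h import *
to(464.5,192.4,118)
"
```

```text
t 11.3667 pos [464.9 196.1 123.1] yaw 0.8872 tilt [-0.0005 -0.0007] q [ 0.19  0.46 -0.78  1.99  0.43  0.86 -1.51] F [ 0.5 -0.4 -5.2] M [-0.3  -0.03  0.  ] w 0.322
tool delta [-3.1  2.   5.1]
```

Lateral forces are now about zero, so the bore is on the post. Lowering towards the pin (contact expected near TCP z 117.5).

Emit:
carry_out(
  deltas=[
    [[0,0,1],0,0],
    [[0,0,1],0,0],
    [[0,0,1],0,0],
    [[0,0,1],0,0],
    [[0,0,0.5],0,0],
    [[0,0,0],0,0],
    [[0,0,0],0,0],
    [[0,0,0],0,0],
  ],
)

```text
time_s: 12.03
position: [465.1, 196.2, 118.6]
tool_rot: [2.837, 1.348, -0.0]
force: [1.0, -1.6, -4.0]
width: 0.32
```

```bash
python3 -c "
from h import *
to(464.9,195.6,117.5)
"
```

```text
t 12.0333 pos [465.1 196.2 118.6] yaw 0.8872 tilt [-0.0001 -0.0004] q [ 0.18  0.47 -0.77  1.99  0.44  0.85 -1.52] F [ 1.  -1.6 -4. ] M [-0.6  -0.22  0.01] w 0.32
tool delta [-0.6  0.2  1.1]
```

Emit:
carry_out(
  deltas=[
    [[-0.4,0.2,0.5],0,0],
    [[0,0,0.5],0,0],
    [[0,0,0.5],0,0],
    [[0,0,0.3],0,0],
    [[0,0,0],0,0],
    [[0,0,0],0,0],
    [[0,0,0],0,0],
    [[0,0,0],0,0],
  ],
)

```text
time_s: 12.7
position: [465.1, 196.2, 117.1]
tool_rot: [2.837, 1.349, 0.0]
force: [-1.7, -3.4, 3.2]
width: 0.322
```

```bash
python3 -c "
from h import *
to(464.9,195.6,117.5)
"
```

```text
t 12.7 pos [465.1 196.2 117.1] yaw 0.8874 tilt [ 0.0004 -0.    ] q [ 0.18  0.47 -0.77  2.    0.44  0.84 -1.52] F [-1.7 -3.4  3.2] M [-0.63  0.09  0.02] w 0.322
tool delta [-0.6  0.2 -0.4]
```

Contact with the pin at about 7 N (including the carousel's weight). I'll ease off slightly and turn counter-clockwise in small steps.

Emit:
carry_out(
  deltas=[
    [[-0.3,0.2,-0.1],0,0],
    [[0,0,0],-0.5,0],
    [[0,0,0],-0.5,0],
    [[0,0,0],-0.5,0],
    [[0,0,0],-0.5,0],
    [[0,0,0],-0.5,0],
    [[0,0,0],-0.5,0],
    [[0,0,0],0,0],
  ],
)

```text
time_s: 13.37
position: [465.0, 196.1, 117.0]
tool_rot: [-2.8, -1.424, -0.0]
force: [1.6, -1.0, -1.8]
width: 0.32
```

```bash
python3 -c "
from h import *
to(464.9,195.6,117.5)
"
```

```text
t 13.3667 pos [465.  196.1 117. ] yaw 0.9407 tilt [0.     0.0005] q [ 0.19  0.48 -0.79  2.    0.45  0.85 -1.47] F [ 1.6 -1.  -1.8] M [-0.11 -0.35 -0.04] w 0.32
tool delta [-0.4  0.2 -0.5]
```

Emit:
carry_out(
  deltas=[
    [[0,0,0.2],0,0],
    [[0,0,0],-0.5,0],
    [[0,0,0],-0.5,0],
    [[0,0,0],-0.5,0],
    [[0,0,0],-0.5,0],
    [[0,0,0],0,0],
    [[0,0,0],0,0],
    [[0,0,0],0,0],
  ],
)

```text
time_s: 14.03
position: [464.8, 195.8, 116.7]
tool_rot: [-2.776, -1.471, 0.0]
force: [-0.6, -0.1, -3.2]
width: 0.32
```

```bash
python3 -c "
from h import *
to(464.9,195.6,117.5)
"
```

```text
t 14.0333 pos [464.8 195.8 116.7] yaw 0.9747 tilt [-0.0003 -0.    ] q [ 0.2   0.48 -0.79  2.    0.45  0.85 -1.45] F [-0.6 -0.1 -3.2] M [-0.   -0.07 -0.07] w 0.32
tool delta [-0.1  0.2 -0.8]
```

Emit:
carry_out(
  deltas=[
    [[0,0,0.3],0,0],
    [[0,0,0.2],0,0],
    [[0,0,0],0,0],
    [[0,0,0],0,0],
    [[0,0,0],0,0],
    [[0,0,0],0,0],
    [[0,0,0],0,0],
    [[0,0,0],0,0],
  ],
)

```text
time_s: 14.7
position: [464.9, 195.8, 116.3]
tool_rot: [-2.776, -1.471, 0.0]
force: [0.1, 0.1, -3.8]
width: 0.322
```

```bash
python3 -c "
from h import *
to(464.9,195.6,117.5)
"
```

```text
t 14.7 pos [464.9 195.8 116.3] yaw 0.9747 tilt [-0.  0.] q [ 0.19  0.48 -0.79  2.    0.45  0.85 -1.45] F [ 0.1  0.1 -3.8] M [-0.02 -0.05 -0.04] w 0.322
tool delta [-0.1  0.1 -1.2]
```

Emit:
carry_out(
  deltas=[
    [[0,0,0.4],0,0],
    [[0,0,0.4],0,0],
    [[0,0,0.2],0,0],
    [[0,0,0],0,0],
    [[0,0,0],0,0],
    [[0,0,0],0,0],
    [[0,0,0],0,0],
    [[0,0,0],0,0],
  ],
)

```text
time_s: 15.37
position: [464.9, 195.8, 115.3]
tool_rot: [-2.776, -1.471, -0.0]
force: [-1.2, 0.8, -3.6]
width: 0.321
```

```bash
python3 -c "
from h import *
to(464.9,195.6,117.5)
"
```

```text
t 15.3667 pos [464.9 195.8 115.3] yaw 0.9747 tilt [0. 0.] q [ 0.19  0.48 -0.79  2.    0.45  0.85 -1.45] F [-1.2  0.8 -3.6] M [ 0.07 -0.01  0.03] w 0.321
tool delta [-0.2  0.1 -2.2]
```

The underside is now at about 66.8 mm with no load, below the 69 mm it rides at on the pin. The keyway has found the pin, so I'll lower the rest of the way.

Emit:
carry_out(
  deltas=[
    [[0,0,0.7],0,0],
    [[0,0,0.7],0,0],
    [[0,0,0.7],0,0],
    [[0,0,0.7],0,0],
    [[0,0,0.7],0,0],
    [[0,0,0.6],0,0],
    [[0,0,0],0,0],
    [[0,0,0],0,0],
  ],
)

```text
time_s: 16.03
position: [464.9, 195.8, 111.1]
tool_rot: [-2.776, -1.471, 0.0]
force: [-0.3, 1.3, -4.2]
width: 0.32
```

```bash
python3 -c "
from h import *
to(464.9,195.6,110.5)
"
```

```text
t 16.0333 pos [464.9 195.8 111.1] yaw 0.9747 tilt [-0.0001 -0.    ] q [ 0.19  0.49 -0.79  2.    0.46  0.84 -1.45] F [-0.3  1.3 -4.2] M [0.1  0.04 0.02] w 0.32
tool delta [-0.1  0.1  0.6]
```

Emit:
carry_out(
  deltas=[
    [[0,0,0.3],0,0],
    [[0,0,0.3],0,0],
    [[0,0,0.2],0,0],
    [[0,0,0],0,0],
    [[0,0,0],0,0],
    [[0,0,0],0,0],
    [[0,0,0],0,0],
    [[0,0,0],0,0],
  ],
)

```text
time_s: 16.7
position: [465.0, 195.8, 110.5]
tool_rot: [-2.776, -1.471, -0.0]
force: [0.1, 1.1, -3.0]
width: 0.323
```

```bash
python3 -c "
from h import *
to(464.9,195.6,110.5)
"
```

```text
t 16.7 pos [465.  195.8 110.5] yaw 0.9748 tilt [0.0001 0.0001] q [ 0.19  0.49 -0.79  2.    0.46  0.84 -1.45] F [ 0.1  1.1 -3. ] M [0.12 0.11 0.03] w 0.323
tool delta [-0.2  0.1 -0. ]
```

Emit:
carry_out(
  deltas=[
    [[0,0,0.2],0,0],
    [[0,0,0.2],0,0],
    [[0,0,0],0,0],
    [[0,0,0],0,0],
    [[0,0,0],0,0],
    [[0,0,0],0,0],
    [[0,0,0],0,0],
    [[0,0,0],0,0],
  ],
)

```text
time_s: 17.37
position: [465.1, 195.8, 110.3]
tool_rot: [2.776, 1.471, 0.0]
force: [-2.3, -1.0, 5.0]
width: 0.318
```

```bash
python3 -c "
from h import *
to(464.9,195.6,110.5)
s=cam('scene')
crop(s['color'],262,240,110,90,7,'pics/s6.png')
"
```

```text
t 17.3667 pos [465.1 195.8 110.3] yaw 0.9746 tilt [ 0.0004 -0.0001] q [ 0.19  0.49 -0.79  2.    0.46  0.84 -1.45] F [-2.3 -1.   5. ] M [-0.03  0.71 -0.01] w 0.318
tool delta [-0.3 -0.1 -0.2] 
pics/s6.png origin 207 195 scale 7
```

View pics/s6.png

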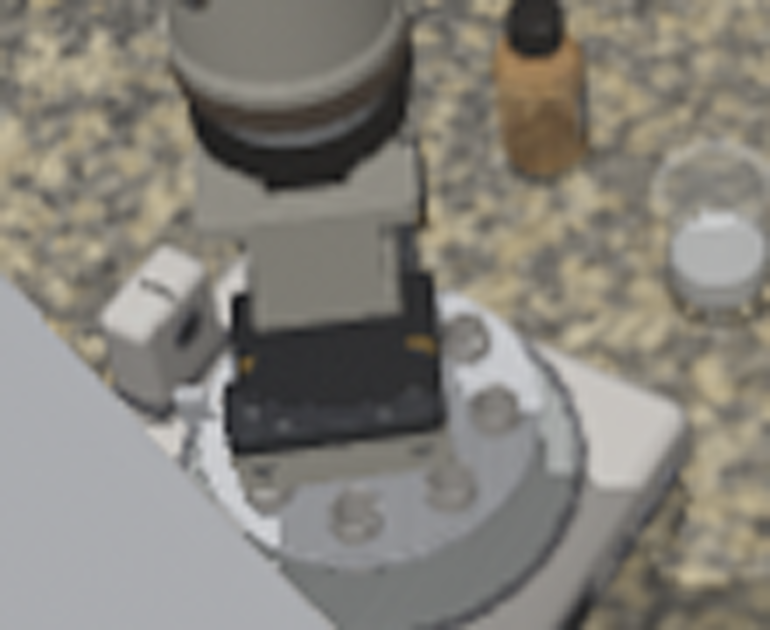

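Seated: TCP z is 110.3, so the underside is at about 62 mm. The crop shows the hub flat on the flange and the fin at (190,400). I'll turn it gently clockwise (positive tool z).

Emit:
carry_out(
  deltas=[
    [[0.2,0,-0.2],0.5,0],
    [[0,0,0],1,0],
    [[0,0,0],1,0],
    [[0,0,0],1,0],
    [[0,0,0],1,0],
    [[0,0,0],1,0],
    [[0,0,0],1,0],
    [[0,0,0],1,0],
  ],
)

```text
time_s: 18.08
position: [465.1, 195.8, 110.3]
tool_rot: [2.867, 1.284, 0.0]
force: [-2.1, -1.5, 5.4]
width: 0.316
```

```bash
python3 -c "
from h import *
to(464.9,195.6,110.5,0.526)
"
```

```text
t 18.0833 pos [465.1 195.8 110.3] yaw 0.8424 tilt [ 0.0002 -0.0002] q [ 0.16  0.48 -0.75  2.    0.44  0.83 -1.57] F [-2.1 -1.5  5.4] M [-0.15  0.61  0.23] w 0.316
tool delta [-0.3 -0.  -0.2] ('turn deg', np.float64(18.13))
```

Mz of +0.23 N m matches the spindle friction. Continuing.

Emit:
carry_out(
  deltas=[
    [[0,0,-0.1],1,0],
    [[0,0,0],1,0],
    [[0,0,0],1,0],
    [[0,0,0],1,0],
    [[0,0,0],1,0],
    [[0,0,0],1,0],
    [[0,0,0],1,0],
    [[0,0,0],1,0],
  ],
)

```text
time_s: 18.75
position: [465.5, 195.6, 110.4]
tool_rot: [2.95, 1.08, 0.001]
force: [0.2, -2.9, 4.0]
width: 0.32
```

```bash
python3 -c "
from h import *
to(464.9,195.6,110.5,0.526)
s=cam('scene')
crop(s['color'],262,240,110,90,7,'pics/s7.png')
"
```

```text
t 18.75 pos [465.5 195.6 110.4] yaw 0.7021 tilt [ 0.0005 -0.0002] q [ 0.14  0.47 -0.72  2.    0.42  0.82 -1.69] F [ 0.2 -2.9  4. ] M [-0.41  0.06  0.21] w 0.32
tool delta [-0.4 -0.3 -0.1] ('turn deg', np.float64(10.09))
pics/s7.png origin 207 195 scale 7
```

View pics/s7.png

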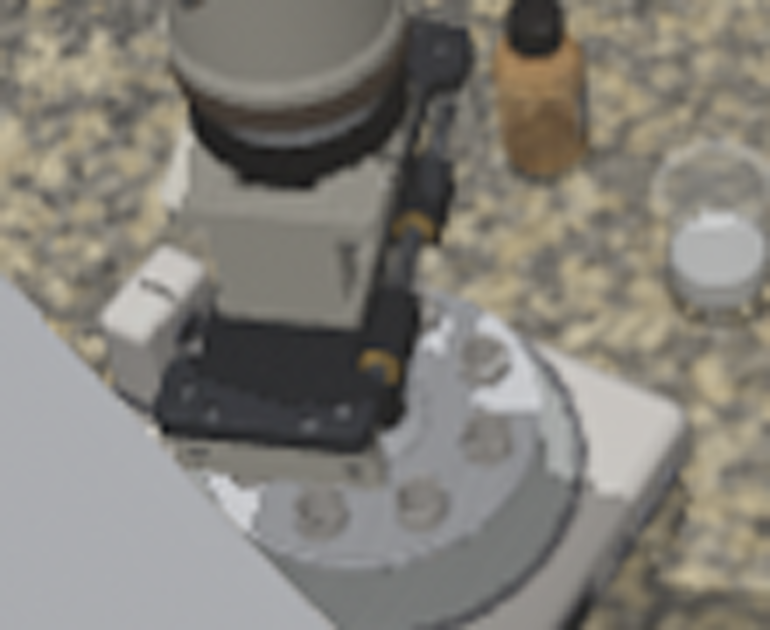

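Emit:
carry_out(
  deltas=[
    [[0,0,-0.1],1,0],
    [[0,0,0],1,0],
    [[0,0,0],1,0],
    [[0,0,0],1,0],
    [[0,0,0],1,0],
    [[0,0,0],1,0],
    [[0,0,0],1,0],
    [[0,0,0],0,0],
  ],
)

```text
time_s: 19.47
position: [465.6, 195.5, 110.5]
tool_rot: [3.01, 0.898, 0.001]
force: [3.3, -4.5, 0.6]
width: 0.324
```

```bash
python3 -c "
from h import *
to(464.9,195.6,110.5,0.526)
"
```

```text
t 19.4667 pos [465.6 195.5 110.5] yaw 0.5797 tilt [ 0.0007 -0.0004] q [ 0.12  0.46 -0.69  2.    0.4   0.82 -1.79] F [ 3.3 -4.5  0.6] M [-0.88 -0.76  0.13] w 0.324
tool delta [-0.5 -0.5 -0. ] ('turn deg', np.float64(3.08))
```

Emit:
carry_out(
  deltas=[
    [[0,1,0],0,0],
    [[0,1,0],0,0],
    [[0,0,0],0.4,0],
    [[0,0,0],0.4,0],
    [[0,0,0],0.4,0],
    [[0,0,0],0.4,0],
    [[0,0,0],0,0],
    [[0,0,0],0,0],
  ],
)

```text
time_s: 20.13
position: [465.8, 195.1, 110.4]
tool_rot: [-3.021, -0.86, 0.0]
force: [-0.4, 2.7, -1.3]
width: 0.318
```

```bash
python3 -c "
from h import *
to(464.9,195.6,110.5,0.526)
"
```

```text
t 20.1333 pos [465.8 195.1 110.4] yaw 0.5546 tilt [-0.0003  0.001 ] q [ 0.12  0.46 -0.69  2.    0.4   0.82 -1.81] F [-0.4  2.7 -1.3] M [0.77 0.13 0.13] w 0.318
tool delta [-0.5 -0.9 -0.1] ('turn deg', np.float64(1.64))
```

Mz is 0.13 N m, so it's not at the stop yet. Smaller steps from here.

Emit:
carry_out(
  deltas=[
    [[0,-0.6,0.1],0,0],
    [[0,0,0],0.4,0],
    [[0,0,0],0.4,0],
    [[0,0,0],0.4,0],
    [[0,0,0],0.4,0],
    [[0,0,0],0,0],
    [[0,0,0],0,0],
    [[0,0,0],0,0],
  ],
)

```text
time_s: 20.8
position: [465.8, 195.1, 110.4]
tool_rot: [-3.033, -0.817, -0.0]
force: [-1.1, 3.3, -0.3]
width: 0.32
```

```bash
python3 -c "
from h import *
to(464.9,195.6,110.5,0.526)
s=cam('scene')
crop(s['color'],262,240,110,90,7,'pics/s8.png')
"
```

```text
t 20.8 pos [465.8 195.1 110.4] yaw 0.5263 tilt [0.0001 0.0004] q [ 0.11  0.46 -0.68  2.    0.39  0.81 -1.84] F [-1.1  3.3 -0.3] M [1.   0.27 0.07] w 0.32
tool delta [-0.5 -0.9 -0.1] ('turn deg', np.float64(0.02))
pics/s8.png origin 207 195 scale 7
```

View pics/s8.png

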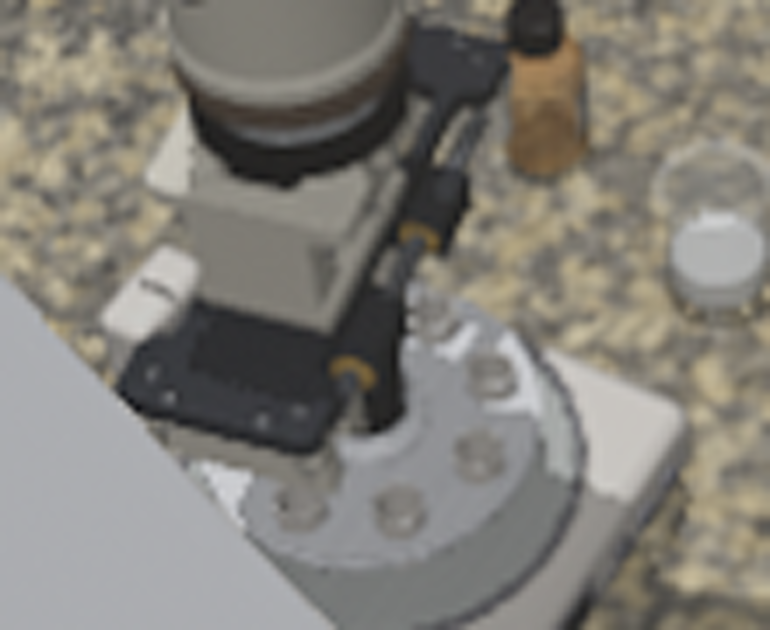

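Emit:
carry_out(
  deltas=[
    [[0,-0.6,0],0.4,0],
    [[0,0,0],0.4,0],
    [[0,0,0],0.4,0],
    [[0,0,0],0.4,0],
    [[0,0,0],0.4,0],
    [[0,0,0],0,0],
    [[0,0,0],0,0],
    [[0,0,0],0,0],
  ],
)

```text
time_s: 21.52
position: [465.8, 195.0, 110.4]
tool_rot: [3.047, 0.763, 0.0]
force: [2.0, 1.9, -1.0]
width: 0.316
```

```bash
python3 -c "
from h import *
to(464.9,195.6,110.5,0.526)
"
```

```text
t 21.5167 pos [465.8 195.  110.4] yaw 0.4909 tilt [ 0.0003 -0.0002] q [ 0.1   0.45 -0.67  2.    0.39  0.81 -1.87] F [ 2.   1.9 -1. ] M [ 0.46 -0.22  0.16] w 0.316
tool delta [-0.5 -0.9 -0.1] ('turn deg', np.float64(-2.01))
```

Emit:
carry_out(
  deltas=[
    [[0,0,0],0.4,0],
    [[0,0,0],0.4,0],
    [[0,0,0],0.4,0],
    [[0,0,0],0.4,0],
    [[0,0,0],0.4,0],
    [[0,0,0],0,0],
    [[0,0,0],0,0],
    [[0,0,0],0,0],
  ],
)

```text
time_s: 22.18
position: [465.9, 195.0, 110.4]
tool_rot: [3.06, 0.71, 0.001]
force: [2.2, -0.0, 0.2]
width: 0.322
```

```bash
python3 -c "
from h import *
to(464.9,195.6,110.5,0.526)
t=cam('top')
crop(t['color'],235,212,90,90,8,'pics/t9.png')
"
```

```text
t 22.1833 pos [465.9 195.  110.4] yaw 0.456 tilt [ 0.0004 -0.0002] q [ 0.1   0.45 -0.67  2.    0.38  0.81 -1.9 ] F [ 2.2 -0.   0.2] M [ 0.11 -0.6   0.16] w 0.322
tool delta [-0.6 -0.9 -0.1] ('turn deg', np.float64(-4.01))
pics/t9.png origin 190 167 scale 8
```

View pics/t9.png

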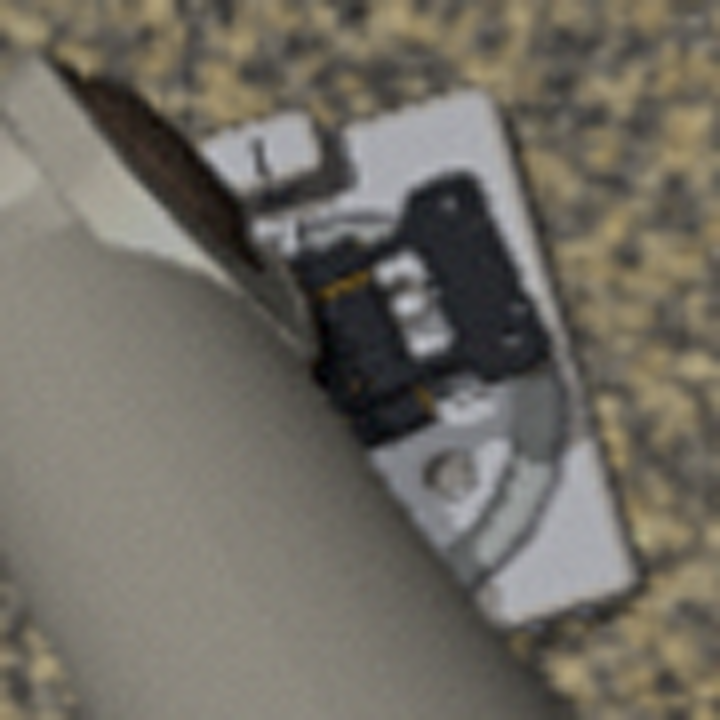

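```bash
python3 -c "
from h import *
t=cam('top');s=cam('scene')
C=lambda x,y:((x+.5)/8-.5+339,(y+.5)/8-.5+163)
c0=np.array([543.4,-239.4])
for p in [(180,206),(262,165),(350,191),(394,272),(369,361),(286,405),(197,376),(154,294)]:
    d=at_z(t,C(*p),40)[0][:2]-c0; print(p,np.hypot(*d).round(1),(np.arctan2(d[1],d[0])-0.876).round(3))
im=s['color'];crop(im,262,250,90,70,8,'pics/s10.png')
"
```

```text
(180, 206) 48.8 0.01
(262, 165) 48.6 -0.771
(350, 191) 49.2 -1.542
(394, 272) 48.7 -2.316
(369, 361) 48.6 -3.105
(286, 405) 48.4 -3.905
(197, 376) 48.0 1.587
(154, 294) 48.0 0.798
pics/s10.png origin 217 215 scale 8
```

View pics/s10.png

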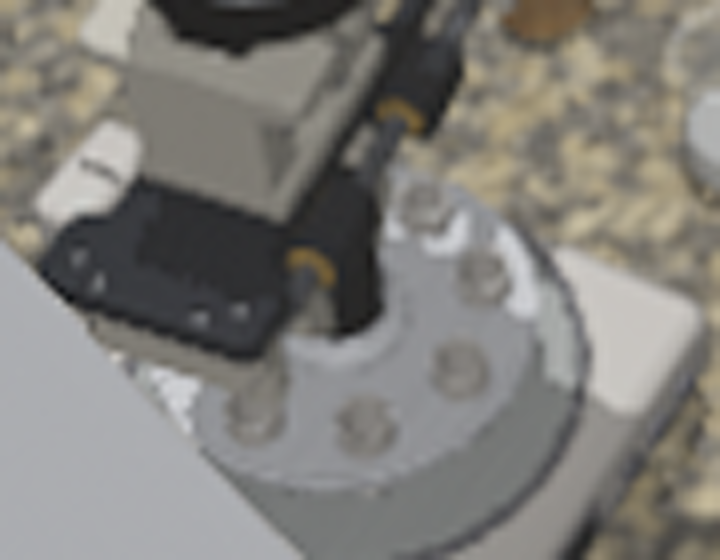

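```bash
python3 -c "
from h import *
s=cam('scene')
P=np.array([at_z(s,((x+.5)/8-.5+217,(y+.5)/8-.5+215),102)[0][:2] for x,y in [(427,203),(484,276),(461,369),(366,425),(255,410)]])
print(P.round(1))
from scipy.optimize import least_squares
a=np.arange(5)*-np.pi/4
f=lambda v:(np.c_[v[0]+v[3]*np.cos(v[2]+a),v[1]+v[3]*np.sin(v[2]+a)]-P).ravel()
r=least_squares(f,[465,195,-1,49]);print(r.x,r.fun.round(1),'fin',[(r.x[2]+k*np.pi/4) for k in range(-1,5)])
# lens direction: scene px of housing
"
```

```text
[[474.4 147.2]
 [436.8 152.3]
 [412.8 181.8]
 [417.1 218.2]
 [446.5 241.2]]
[460.23807478 194.7286253   -1.28838283  48.95816714] [-0.5  0.5 -0.2 -0.5  0.4 -0.7  0.3  0.2  0.1  0.5] fin [np.float64(-2.073780994478366), np.float64(-1.2883828310809178), np.float64(-0.5029846676834695), np.float64(0.2824134957139788), np.float64(1.067811659111427), np.float64(1.8532098225088753)]
```

```bash
python3 -c "
from h import *
t=cam('top')
im=cv2.imread('pics/top0.png');g=im.astype(float)
hsv=cv2.cvtColor(im,cv2.COLOR_BGR2HSV);m=((hsv[...,1]<35)&(hsv[...,2]>110)).astype(np.uint8)*255
m[:170]=0;m[265:]=0;m[:,:195]=0;m[:,275:]=0
m=cv2.morphologyEx(m,cv2.MORPH_OPEN,np.ones((3,3)))
cv2.imwrite('pics/mask.png',cv2.resize(m[170:265,195:275],None,fx=6,fy=6,interpolation=0))
crop(im,222,190,40,30,18,'pics/t_head.png')
n,l,st,_=cv2.connectedComponentsWithStats(m);k=1+np.argmax(st[1:,4]);c=max(cv2.findContours((l==k).astype(np.uint8),0,1)[0],key=cv2.contourArea)
W=at_z(t,c.reshape(-1,2),56)[:,:2].astype(np.float32)
print(cv2.minAreaRect(W), st[k])
# edge lines: right edge & left edge & bottom
def line(a,b,z=56,horiz=False):
    a=np.array(a,float);b=np.array(b,float);nrm=np.array([-(b-a)[1],(b-a)[0]]);nrm/=np.linalg.norm(nrm)
    v=im.astype(float)[...,0]-0*im[...,2];pts=[]
    for f in np.linspace(.1,.9,40):
        q=a+f*(b-a);o=np.arange(-4,4.01,.1)
        xy=(q+o[:,None]*nrm).astype(np.float32)
        pr=cv2.remap(cv2.GaussianBlur(v.astype(np.float32),(0,0),.7),xy[:,0].reshape(1,-1),xy[:,1].reshape(1,-1),1)[0]
        i=np.argmax(np.abs(np.gradient(pr)));pts.append(xy[i])
    Wp=at_z(t,pts,z)[:,:2].astype(np.float32)
    vx,vy,x0,y0=cv2.fitLine(Wp,cv2.DIST_HUBER,0,.01,.01).ravel();return np.arctan2(vy,vx)%np.pi,(x0,y0)
T=lambda x,y:((x+.5)/7-.5+195,(y+.5)/7-.5+178)
for n,a,b in [('right',(395,10),(522,425)),('left',(45,110),(160,535)),('bot',(170,545),(515,432)),('topR',(280,38),(385,8))]:
    A=line(T(*a),T(*b));print(n,A)
"
```

```text
pics/t_head.png origin 202 175 scale 18
((479.4814147949219, 199.3550567626953), (221.51156616210938, 169.56625366210938), 19.053606033325195) [ 201  178   68   78 3160]
right (np.float32(0.3262811), (np.float32(502.09058), np.float32(117.80768)))
left (np.float32(0.34110337), (np.float32(452.0676), np.float32(277.90518)))
bot (np.float32(1.9126512), (np.float32(375.47745), np.float32(161.74791)))
topR (np.float32(1.8967074), (np.float32(589.7335), np.float32(178.74525)))
```

View pics/t_head.png

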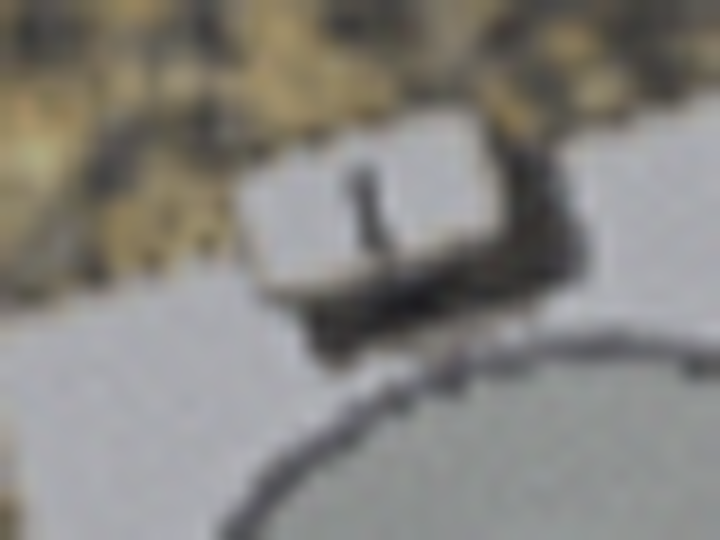

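View pics/mask.png

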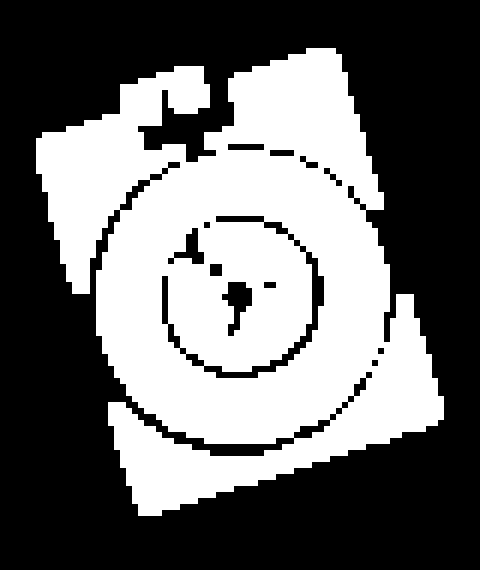

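Home bearing refined to about 0.333. The carousel fin is near 0.285, both from the tool yaw and from fitting the sockets, so it is close to the stop within calibration and keyway play. The moment has not risen yet, so I'll continue in tiny steps.

Emit:
carry_out(
  deltas=[
    [[0,0,0],0.2,0],
    [[0,0,0],0.2,0],
    [[0,0,0],0.2,0],
    [[0,0,0],0.2,0],
    [[0,0,0],0.2,0],
    [[0,0,0],0.2,0],
    [[0,0,0],0.2,0],
    [[0,0,0],0.2,0],
  ],
)

```text
time_s: 23.1
position: [465.8, 195.0, 110.4]
tool_rot: [3.069, 0.667, 0.001]
force: [4.4, -1.8, 1.0]
width: 0.316
```

```bash
python3 -c "
from h import *
to(464.9,195.6,110.5,0.526)
"
```

```text
t 23.1 pos [465.8 195.  110.4] yaw 0.4281 tilt [ 0.0004 -0.0004] q [ 0.09  0.45 -0.66  2.    0.38  0.81 -1.93] F [ 4.4 -1.8  1. ] M [-0.54 -0.92  0.33] w 0.316
tool delta [-0.6 -0.9 -0.1] ('turn deg', np.float64(-5.61))
```

Emit:
carry_out(
  deltas=[
    [[0,0,0],0.2,0],
    [[0,0,0],0.2,0],
    [[0,0,0],0.2,0],
    [[0,0,0],0,0],
    [[0,0,0],0,0],
    [[0,0,0],0,0],
    [[0,0,0],0,0],
    [[0,0,0],0,0],
  ],
)

```text
time_s: 23.77
position: [465.8, 195.0, 110.4]
tool_rot: [3.073, 0.652, 0.001]
force: [4.5, -2.2, 1.0]
width: 0.317
```

```bash
python3 -c "
from h import *
to(464.9,195.6,110.5,0.526)
"
```

```text
t 23.7667 pos [465.8 195.  110.4] yaw 0.4182 tilt [ 0.0005 -0.0004] q [ 0.09  0.45 -0.66  2.    0.38  0.81 -1.93] F [ 4.5 -2.2  1. ] M [-0.61 -0.94  0.47] w 0.317
tool delta [-0.6 -0.9 -0.1] ('turn deg', np.float64(-6.17))
```

The moment is now 0.47 N m and holds while static, well above the spindle friction. It rose over 0.04 rad, so the carousel is firmly at the home stop. I'll relieve the twist and side load, then let go.

Emit:
carry_out(
  deltas=[
    [[0.4,0.5,0],-0.3,0],
    [[0.4,0.5,0],-0.3,0],
    [[0,0,0],-0.3,0],
    [[0,0,0],0,0],
    [[0,0,0],0,0],
    [[0,0,0],0,0],
    [[0,0,0],0,0],
    [[0,0,0],0,0],
  ],
)

```text
time_s: 24.43
position: [465.9, 195.0, 110.3]
tool_rot: [-3.068, -0.676, 0.002]
force: [0.0, -1.6, 4.4]
width: 0.316
```

```bash
python3 -c "
from h import *
to(464.9,195.6,110.5,0.526)
"
```

```text
t 24.4333 pos [465.9 195.  110.3] yaw 0.4338 tilt [-0.0011  0.0001] q [ 0.09  0.45 -0.66  2.    0.38  0.81 -1.92] F [ 0.  -1.6  4.4] M [-0.29 -0.    0.1 ] w 0.316
tool delta [-0.7 -1.  -0.2] ('turn deg', np.float64(-5.28))
```

Emit:
carry_out(
  deltas=[
    [[0,0,0],0,36],
    [[0,0,0],0,40],
    [[0,0,0],0,45],
    [[0,0,0],0,50],
    [[0,0,0],0,55],
    [[0,0,0],0,55],
    [[0,0,0],0,55],
    [[0,0,0],0,55],
  ],
)

```text
time_s: 25.1
position: [466.6, 194.7, 110.3]
tool_rot: [-3.068, -0.676, 0.0]
force: [-0.0, -0.2, -0.1]
width: 0.554
```

```bash
python3 -c "
from h import *
to(464.9,195.6,110.5,0.526)
"
```

```text
t 25.1 pos [466.6 194.7 110.3] yaw 0.4336 tilt [-0.0001  0.    ] q [ 0.09  0.45 -0.66  2.    0.38  0.81 -1.92] F [-0.  -0.2 -0.1] M [-0.    0.03 -0.02] w 0.554
tool delta [-1.2 -1.6 -0.2] ('turn deg', np.float64(-5.29))
```

Released with zero residual force. Now straight up.

Emit:
carry_out(
  deltas=[
    [[0,0,-4],0,55],
    [[0,0,-10],0,55],
    [[0,0,-20],0,55],
    [[0,0,-25],0,55],
    [[0,0,-25],0,55],
    [[0,0,-25],0,55],
    [[0,0,-20],0,55],
    [[0,0,-5],0,55],
  ],
)

```text
time_s: 25.77
position: [468.5, 196.0, 248.7]
tool_rot: [-3.068, -0.676, -0.01]
force: [0.2, 0.6, 0.2]
width: 0.546
```

Emit:
carry_out(
  deltas=[
    [[0,20,0],0,55],
    [[0,35,0],0,55],
    [[0,35,0],0,55],
    [[0,35,0],0,55],
    [[0,35,0],0,55],
    [[0,35,0],0,55],
    [[0,30,0],0,55],
    [[0,10,0],0,55],
  ],
)

```text
time_s: 26.43
position: [566.6, -24.9, 243.8]
tool_rot: [3.068, 0.665, -0.001]
force: [0.5, -1.1, -0.5]
width: 0.55
```

```bash
python3 -c "
from h import *
to(464.9,195.6,110.5,0.526)
t=cam('top');s=cam('scene')
cv2.imwrite('pics/t11f.png',t['color'])
crop(t['color'],235,212,90,90,8,'pics/t11.png')
crop(s['color'],262,240,110,90,7,'pics/s11.png')
"
```

```text
t 26.4333 pos [566.6 -24.9 243.8] yaw 0.4267 tilt [-0.0002 -0.0022] q [ 0.49  0.37 -0.62  1.74  0.24  1.11 -1.35] F [ 0.5 -1.1 -0.5] M [ 0.   -0.03  0.  ] w 0.55
tool delta [  -1.2 -243.1  132.8] ('turn deg', np.float64(-5.69))
pics/t11.png origin 190 167 scale 8
pics/s11.png origin 207 195 scale 7
```

View pics/t11.png

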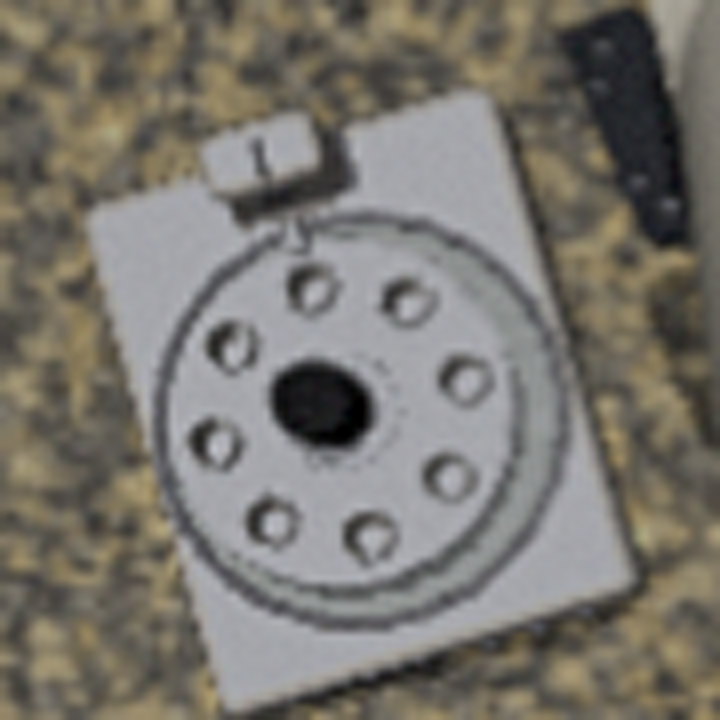

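View pics/s11.png

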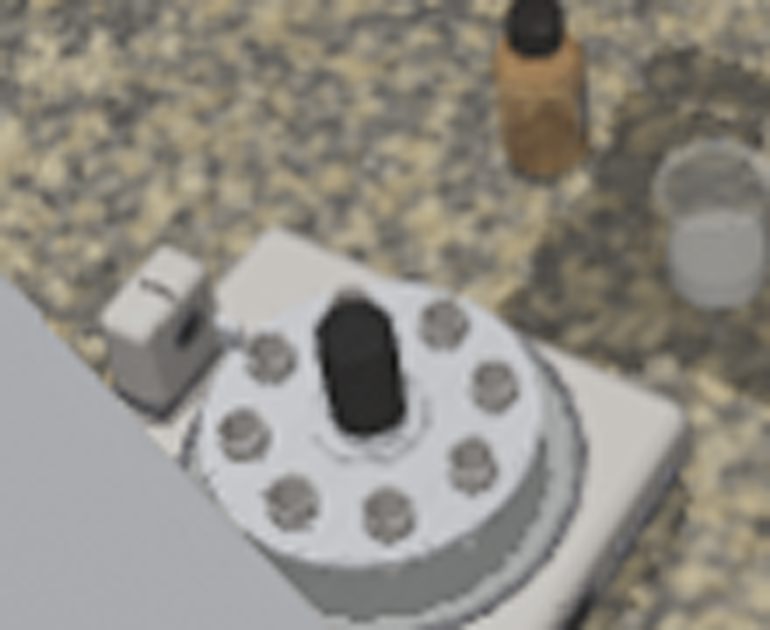

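View pics/t11f.png

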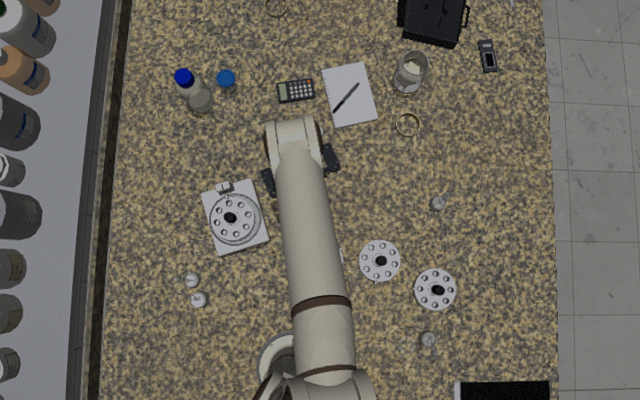

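```bash
python3 -c "
from h import *
from scipy.optimize import least_squares
t=cam('top');s=cam('scene')
a=np.arange(8)*-np.pi/4
def fit(c,pts,k,o,z=102):
    P=np.array([at_z(c,((x+.5)/k-.5+o[0],(y+.5)/k-.5+o[1]),z)[0][:2] for x,y in pts]);n=len(P)
    f=lambda v:(np.c_[v[0]+v[3]*np.cos(v[2]+a[:n]),v[1]+v[3]*np.sin(v[2]+a[:n])]-P).ravel()
    r=least_squares(f,[465,195,.3,49]);print(r.x.round(3),abs(r.fun).max().round(2))
fit(t,[(314,290),(409,300),(466,380),(450,478),(372,535),(273,521),(216,442),(234,346)],8,(190,167))
fit(t,[(314,290),(409,300),(466,380),(450,478),(372,535),(273,521),(216,442),(234,346)],8,(190,167),109)
# from s11, cw from fin socket (271,357): next visible cw = hidden; list ccw order reversed
pts=[(444,323),(495,385),(474,464),(388,515),(292,501),(244,434),(271,357)]
P=np.array([at_z(s,((x+.5)/7-.5+207,(y+.5)/7-.5+195),102)[0][:2] for x,y in pts])
b=np.array([-2,-3,-4,-5,-6,-7,-8])*np.pi/4
f=lambda v:(np.c_[v[0]+v[3]*np.cos(v[2]+b),v[1]+v[3]*np.sin(v[2]+b)]-P).ravel()
r=least_squares(f,[465,195,.3,49]);print('scene k=-2 first',r.x.round(3),abs(r.fun).max().round(1))
"
```

```text
[4.63683e+02 1.92575e+02 2.74000e-01 4.85530e+01] 0.81
[4.63098e+02 1.91076e+02 2.74000e-01 4.82870e+01] 0.8
scene k=-2 first [4.58994e+02 1.95389e+02 2.73000e-01 4.86030e+01] 0.4
```

```bash
python3 -c "
from h import *
t=cam('top');s=cam('scene')
T=lambda x,y:((x+.5)/8-.5+190,(y+.5)/8-.5+167)
ax=np.array([463.7,192.6])
f=at_z(t,T(299,234),104)[0];h=at_z(t,T(262,160),111)[0]
c=np.array([at_z(t,T(*p),111)[0] for p in[(205,155),(300,112),(322,165),(228,198)]])
for n,p in(('fin',f),('slot',h),('head4',c.mean(0))):
    d=p[:2]-ax;print(n,p.round(1),np.hypot(*d).round(1),np.arctan2(d[1],d[0]).round(3))
d=c[0]-c[1];print('head yaw',np.arctan2(-d[0],d[1]),np.linalg.norm(d)); d=c[3]-c[2];print(np.arctan2(-d[0],d[1]))
k=at_z(t,T(321,402),148)[0];print('knob',k)
Sx=lambda x,y:((x+.5)/7-.5+207,(y+.5)/7-.5+195)
for n,p,z in(('fin',(232,338),104),('slot',(157,286),111),('lens',(188,325),None)):
    if z: d=at_z(s,Sx(*p),z)[0][:2]-np.array([459,195.4]);print('scene',n,np.hypot(*d).round(1),np.arctan2(d[1],d[0]).round(3))
crop(s['color'],235,243,40,30,18,'pics/s12.png')
crop(t['color'],224,195,40,30,18,'pics/t12.png')
"
```

```text
fin [530.7 211.9 104. ] 69.7 0.28
slot [557.7 225.9 111. ] 99.7 0.34
head4 [558.7 225.3 111. ] 100.5 0.331
head yaw 0.45692093187349736 39.44639424120385
0.36678190784556836
knob [463.02216188 190.46027018 148.        ]
scene fin 66.2 0.301
scene slot 103.7 0.282
pics/s12.png origin 215 228 scale 18
pics/t12.png origin 204 180 scale 18
```

View pics/s12.png

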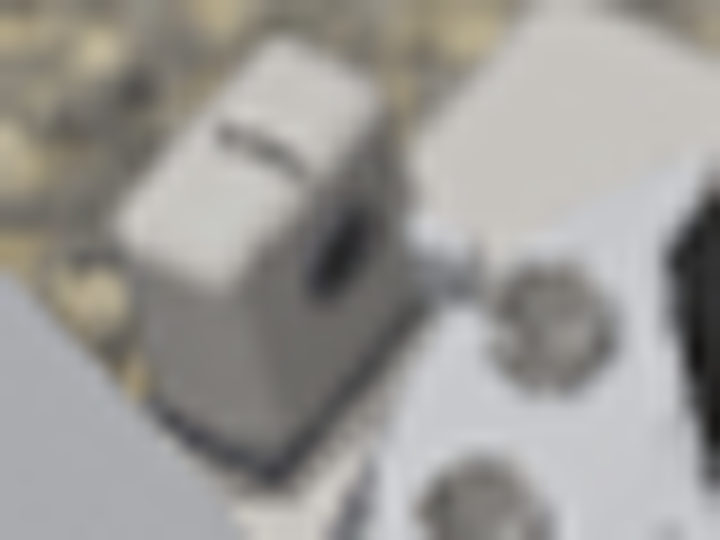

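View pics/t12.png

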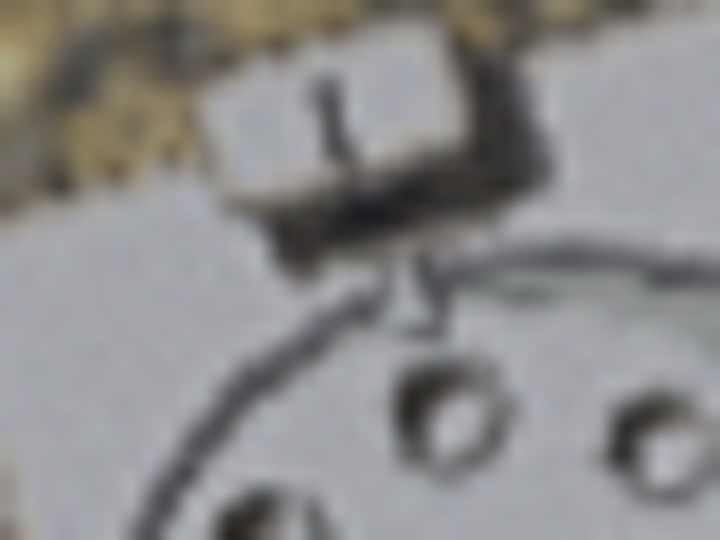

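```bash
python3 -c "
from h import *
s=cam('scene');cv2.imwrite('pics/final.png',s['color'])
print(np.round(ctrl.state()['joint_velocities'],3)); print(ctrl.job_done(), ctrl.state()['time_s'])"
```

```text
[-0.    -0.002  0.007 -0.005  0.007 -0.001  0.003]
the job is handed in; nothing more can be done
the job is handed in; nothing more can be done
```

View pics/final.png

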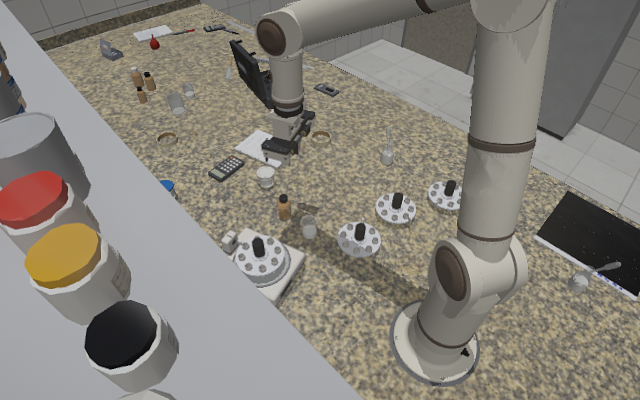

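The farthest carousel is seated on the spindle flange and turned clockwise to the home stop. I let go, moved clear and handed the job in at about 27 s.

- **Fitting:** I set the hub over the post and turned it counter-clockwise with about 7 N at most on the pin. The keyway found the pin and the hub seated with its underside at about 62 mm.
- **Home stop:** Turning clockwise took about 0.2 N m. The moment then rose to 0.47 N m and held while the tool was still, which I took as the stop. I relieved the twist before opening the gripper and saw no force left after release.
- **Last pictures:** The carousel sits flat with its fin in front of the lens. The beaker, bottle and sample pot are where they were.
- **Checks that disagreed:** The top camera puts the fin at about 0.275 rad against a home direction of about 0.333 rad. The scene camera has the fin 0.02 rad the other way (0.301 against 0.282 rad for the head). I put this down to calibration error plus play in the keyway and bore. The fitted spindle axis also differed by about 3 to 5 mm between the cameras and the tool position.

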